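# Bed salvaged computer parts in their foam-lined cartons

### The arm

A 6-joint arm with a two-finger parallel gripper is mounted at the origin on the work surface. World frame = base frame: x ahead of the robot, y to its left, z up, the work surface at z = 0. Lengths are in m, angles in degrees, forces in N, time in s.
With the tool pointing down it reaches from about 0.4 to 0.825 m from the base axis. Payload 7 kg.
Tool frame: the origin (TCP) lies between the finger pads; the fingertips stand 11 mm ahead of it and the grasp point (between the pads) lies 8 mm behind it; z points along the fingers, y is the direction in which the jaws open and shut (so a half turn about z gives the same grasp; the last joint's range is limited). The gripper opens to 88 mm and grips with 3 to 60 N. Pads are 19 mm wide; open, the fingers measure 130 mm over their backs; the gripper's body (78 mm by 193 mm) begins 47 mm behind the grasp point.
Start: joints at [80.907, 20.546, 0.682, 0, -70.136, -16.507], TCP at [0.292, 0.609, 0.238] pointing down, gripper open.
Joint ranges: [-176.03, 176.03], [-82.01, 121.73], [-58.28, 71.71], [-173.87, 95.51], [-174.79, -0.11], [-173.66, 173.66]. Speed limits (degrees/s): [136.94, 136.94, 172.46, 180, 180, 180].

### API

Orientations are given as [roll, pitch, yaw] about the fixed x, y, z axes, in that order (R = Rz(yaw) Ry(pitch) Rx(roll)).
In Python, from plant import r gives the robot as it stands.
- The arm moves only by the shell command python3 -m inch 'ROWS' [OPENING] [FORCE]. ROWS is JSON, a list of rows, each an object of numbers: "x", "y", "z": the shift along the tool's x, y, z as a fraction of full scale; "yaw": the turn about the tool's z as a fraction of full scale. In form: [{"x": .., "y": .., "z": .., "yaw": ..}, ...]. A call has 1 to 5 rows; each row shifts and turns the pose as measured when the row begins, along the tool's axes as they then stand; what a row does not reach is not made up. Full scale, the value 1, is 0.025 m for a shift and 4 degrees for a turn. A row lasts 1/12 s, in which the tool goes at most 41.7 mm and 7.16 degrees, less where a joint would pass 70% of its speed; a pose out of reach is approached as far as the arm can. A call with a number of a shift or a turn outside -1 to 1 is refused whole. A call with a gripper value outside its range is refused whole. OPENING is the opening, from -1 (shut) to 1 (fully open), set as the call begins (- or left out, the last holds). The fingers move at their own pace and stop on an object; FORCE is the grip in N (left out, the last holds). Time passes only in rows, so rows that do not move let the fingers close. It gives the time, the measured TCP pose, the force and the opening at its end, in the units of the state.
- r.get_state(): the state, without advancing time (a new reading comes with each control period).
- r.capture(name): name is "side" or "top" or "wrist"; returns (picture, depth): 480x640x3 uint8, red, green, blue; 480x640 float32, m along the optical axis (not along the pixel's ray), 0 where there is no reading.
- r.camera_info(name): a dict with "mtx" (3x3 intrinsics, pixels), "pose" (4x4, takes a point from camera to world coordinates). Camera axes: x right, y down, z forward; pixel columns grow to the right and rows downward; lengths in m; the calibration is good to about 2 mm. A picture is of the moment at which its call begins: read the wrist's pose just before it. camera_info takes no time and is no camera call; for the wrist camera it gives the pose at the moment of the call.
- r.close_job(): hands the job in, once; it reports no verdict.
The state is a dict: "time_s": time; "joints": joint angles; "qd": joint speeds; "joint_torque": joint torques, N m; "tcp_pos": TCP position; "eef_rot": TCP orientation; "contact_force": force on the tool from outside, world axes, zero at the start; "moment": the same for the moment, N m; "gripper_width": finger opening in m.
Only numpy, scipy, OpenCV 4.12 (cv2) and the standard library are available. Lean on these libraries where they do the work, as an engineer would, in place of code of your own. Each camera call takes 0.05 s, during which the arm holds its last target. There are 200 camera calls.

### The job

Four parts salvaged from computers lie on the repair bench: a square case fan, a snail-shaped blower, a long drive in its finned heatsink and a small square heatsink. Put each one right side up into the foam cut-out shaped for it (the blower the right way round, its outlet in the square-cornered arm of the cut-out), lying flat on the carton's floor, set down rather than dropped, and let go. Leave the screwdriver and the open organiser box where they are.

Things in the scene. Friction and masses are not known exactly. Their poses are not given: they have to be found in the camera images.
- case_fan: square black axial fan, 60 x 60 mm and 25 mm high, lying flat, about 75 g. Origin: centre of its underside; x and y along its sides, z up. Any of its sides may face any way. Hold this and the other parts by the upper half, so that the fingers stay above foam and carton rim when it is bedded.
- blower: black snail-shaped blower, 20 mm high, 50 g: round case of 51 mm diameter, straight outlet duct at one side. Origin: underside, below the middle of the outlet mouth; x points out of the mouth, z up. Rotor axis (middle of the round case) at x -31, y -15.5 mm; duct x -31 to 0, y -10 to 10 mm, wall y = 10 tangent to the case: 51 mm wide along y across the rotor axis.
- drive: long narrow drive in an aluminium heatsink with fins along it, lying flat, 24 mm wide, 18 mm high, about 60 g; heatsink 72 mm long, circuit board standing out 4 mm at each end (80 mm overall). Origin: centre of its underside; x along its length, z up. Either end may face either way.
- heatsink: small square aluminium heatsink, 40 x 40 mm and 20 mm high, fins upward, about 60 g. Origin: centre of its underside; x and y along its sides, z up. Any of its sides may face any way.
- fan_carton: open cardboard carton 120 x 104 mm, fixed; rim 13 mm, dark foam top 12 mm, bare cardboard floor of the cut-out 5 mm above the bench. Large square cut-out 76 x 76 mm, centred: 8 mm larger all round than the case fan. Origin: centre of its underside, x along the 120 mm side.
- blower_carton: open cardboard carton 120 x 104 mm, fixed; rim 13 mm, dark foam top 12 mm, bare cardboard floor of the cut-out 5 mm above the bench. Cut-out of the blower's outline, 8 mm larger all round: circle of 67 mm diameter at x -4, y 0 mm, and a square-cornered arm to x 35, y -2.5 to 33.5 mm for the outlet. Blower bedded: x axis along carton x, rotor axis at x -4, y 0, origin at x 27, y 15.5 mm. Origin: centre of its underside, x along the 120 mm side.
- drive_carton: open cardboard carton 120 x 104 mm, fixed; rim 13 mm, dark foam top 12 mm, bare cardboard floor of the cut-out 5 mm above the bench. Long slot cut-out, 96 mm along x by 40 mm, centred: 8 mm larger all round than the drive. Origin: centre of its underside, x along the 120 mm side.
- heatsink_carton: open cardboard carton 120 x 104 mm, fixed; rim 13 mm, dark foam top 12 mm, bare cardboard floor of the cut-out 5 mm above the bench. Small square cut-out 56 x 56 mm, centred: 8 mm larger all round than the heatsink. Origin: centre of its underside, x along the 120 mm side.
- screwdriver: bystander: loose screwdriver 190 mm long, lying near the robot's base on its right. Leave it alone.
- organiser: bystander: loose clear plastic small-parts box, 90 x 130 x 24 mm, its clear lid standing open at the far side to 100 mm above the bench, beyond the work. Origin: centre of its underside. Leave it alone.
Mind the look-alikes: they are no part of the job. What is shaped like the blower but purple is not meant.

How it is judged (in metres and radians):
At the end, for the whole second after the job is handed in: Each part in its own cut-out: within 13 mm of its place (blower: 13 mm in carton x and y), within 0.35 rad of square (blower the right way round, drive either way, squares any side), tilt under 0.12 rad, underside 3 to 7.5 mm above the carton's underside (floor at 5), released, at rest (horizontal distance between case_fan and fan_carton below 0.013 m and (angle between the x axis of case_fan and the x axis of fan_carton, either way round below 0.35 rad or angle between the x axis of case_fan and the y axis of fan_carton, either way round below 0.35 rad) and z of case_fan in the frame of fan_carton between 0.003 and 0.0075 m and angle between each of case_fan, drive, heatsink, blower's own z axis and vertical below 0.12 rad and linear speed of each of case_fan, drive, heatsink, blower below 0.02 m/s and angular speed of each of case_fan, drive, heatsink, blower below 0.2 rad/s and contact force between each of case_fan, drive, heatsink, blower and the fingers below 0.05 N and horizontal distance between drive and drive_carton below 0.013 m and angle between the x axis of drive and the x axis of drive_carton, either way round below 0.35 rad and z of drive in the frame of drive_carton between 0.003 and 0.0075 m and horizontal distance between heatsink and heatsink_carton below 0.013 m and (angle between the x axis of heatsink and the x axis of heatsink_carton, either way round below 0.35 rad or angle between the x axis of heatsink and the y axis of heatsink_carton, either way round below 0.35 rad) and z of heatsink in the frame of heatsink_carton between 0.003 and 0.0075 m and x of blower in the frame of blower_carton between 0.014 and 0.04 m and y of blower in the frame of blower_carton between 0.0025 and 0.0285 m and angle between the x axis of blower and the x axis of blower_carton, either way round below 0.35 rad and z of blower in the frame of blower_carton between 0.003 and 0.0075 m); the robot touches nothing.
It fails at once if a part is dropped from more than about 4 cm, or thrown ((linear speed of case_fan above 0.9 m/s and contact force between case_fan and the fingers below 0.01 N) or (linear speed of drive above 0.9 m/s and contact force between drive and the fingers below 0.01 N) or (linear speed of heatsink above 0.9 m/s and contact force between heatsink and the fingers below 0.01 N) or (linear speed of blower above 0.9 m/s and contact force between blower and the fingers below 0.01 N)).
It fails at once if the screwdriver is pushed more than 30 mm from its place (distance of screwdriver from where it was at the start of the episode above 0.03 m).
It fails at once if the organiser is pushed more than 30 mm from its place (distance of organiser from where it was at the start of the episode above 0.03 m).
It also fails if it takes over 106 s, if anything falls off the work surface, if the arm or the gripper's body presses on something with over 40 N, if the wrist force passes 120 N, or if a joint passes its speed limit or range.

## Working session

There is one attempt and no reset: what is moved stays moved. The work goes in short steps, Python scripts to look and compute and a shell command to move; the robot and the scene stay as the last step left them, time stands still between calls to the robot, and variables do not carry over. Pictures are saved under pics/ and viewed, about 12 in all and at most 16, crops included, and the job is handed in when it is done.

```bash
ls; mkdir -p pics
python3 - <<'E'
from plant import r
import cv2,numpy as np
for n in("top","side"):
    p,d=r.capture(n);cv2.imwrite(f"pics/{n}0.png",p[:,:,::-1]);np.save(f"pics/{n}0.npy",d)
    i=r.camera_info(n);print(n,np.round(i["mtx"],1).tolist(),np.round(i["pose"],3).tolist())
print(r.get_state())
E
```

```text
pics
top [[547.0, 0.0, 319.8], [0.0, 547.0, 232.9], [0.0, 0.0, 1.0]] [[-0.019, -0.995, 0.102, 0.428], [-1.0, 0.021, 0.02, 0.003], [-0.022, -0.101, -0.995, 1.066], [0.0, 0.0, 0.0, 1.0]]
side [[623.4, 0.0, 313.1], [0.0, 623.4, 234.6], [0.0, 0.0, 1.0]] [[0.898, -0.289, 0.332, 0.149], [-0.44, -0.619, 0.651, -0.758], [0.017, -0.73, -0.683, 0.844], [0.0, 0.0, 0.0, 1.0]]
{'time_s': 0.1, 'joints': array([ 8.09080119e+01,  2.05865628e+01,  6.39517354e-01, -1.79927928e-02,
       -7.01365073e+01, -1.65075849e+01]), 'qd': array([ 0.00224862, -0.13176318,  0.11899676,  0.02492772,  0.08579776,
        0.05707051]), 'joint_torque': array([-2.73590602e-03, -5.84161127e+01,  2.93753529e+01,  7.01564088e+00,
        1.02105516e-02, -4.75829825e-05]), 'tcp_pos': array([0.29148542, 0.60835078, 0.23672799]), 'eef_rot': array([ 1.79915084e+02, -7.52486192e-03, -2.56056934e+01]), 'contact_force': array([-0.53674164,  0.00564253, -0.42618337]), 'moment': array([-0.03627937, -0.05304526, -0.00189259]), 'gripper_width': 0.08751261526993616}
```

View pics/top0.png

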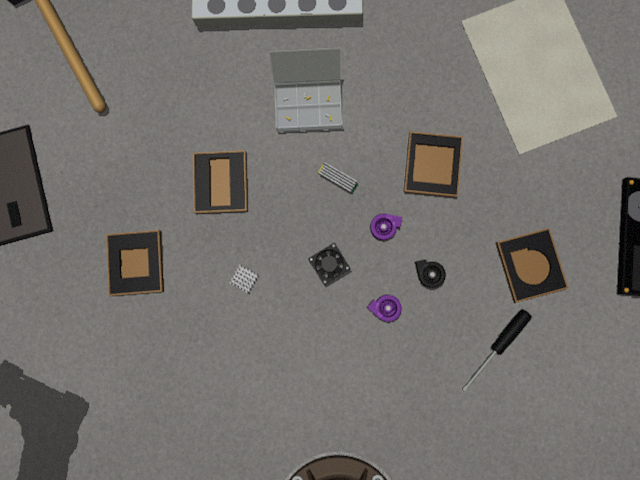

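View pics/side0.png

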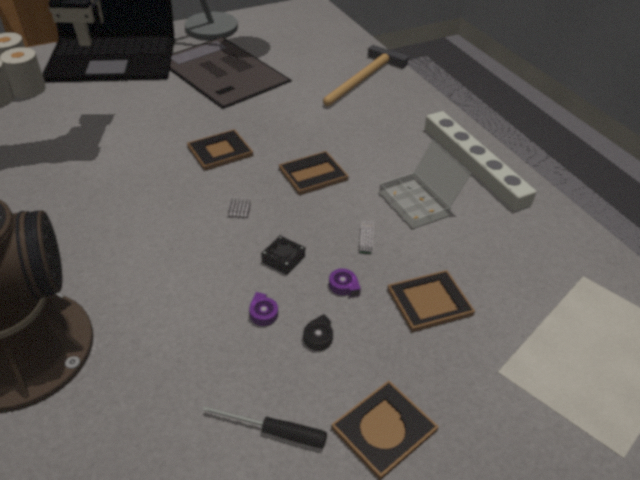

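Candidates in the top view:
- **Blower:** black at (430,273). Purple look-alikes at (385,226) and (387,308) are not meant.
- **Other parts:** case fan (329,264), drive (338,177), heatsink (244,279).
- **Cartons:** fan (433,165), blower (531,266), drive (220,182), heatsink (134,263).

Next I'll measure these and check them in close crops.

```bash
cat > h.py <<'E'
import cv2,numpy as np
from plant import r
from scipy.spatial.transform import Rotation as Ro
def cloud(n,d):
    i=r.camera_info(n);K,T=i["mtx"],i["pose"];v,u=np.mgrid[:480,:640]
    P=np.stack([(u-K[0,2])*d/K[0,0],(v-K[1,2])*d/K[1,1],d],-1)
    return P@T[:3,:3].T+T[:3,3]
def pix(n,u,v,z):
    i=r.camera_info(n);K,T=i["mtx"],i["pose"]
    q=T[:3,:3]@np.linalg.solve(K,[u,v,1]);c=T[:3,3]
    return c+q*(z-c[2])/q[2]
def go(x,y,z,yaw,now=None):
    s=r.get_state();p=np.array(s["tcp_pos"]);R=Ro.from_euler("xyz",s["eef_rot"],degrees=True)
    cy=s["eef_rot"][2];dy=(yaw-cy+90)%180-90
    # after turning by dy (world): tool-z turn is -dy (tool points down)
    Rn=Ro.from_euler("xyz",[180,0,cy+dy],degrees=True)
    print("yaw units",round(-dy/4,2),"shift units now",np.round(R.inv().apply(np.array([x,y,z])-p)/.025,2),"after yaw",np.round(Rn.inv().apply(np.array([x,y,z])-p)/.025,2))
E
python3 - <<'E'
from h import *
p=cv2.imread("pics/top0.png");d=np.load("pics/top0.npy");W=cloud("top",d)
bench=np.median(W[300:340,200:330,2]);print("bench z",bench)
def rect(c,z,mask,h=30):
    m=np.zeros((480,640),np.uint8);u,v=c;m[v-h:v+h,u-h:u+h]=1;m&=mask
    n,l,st,_=cv2.connectedComponentsWithStats(m);k=1+np.argmax(st[1:,4])
    cs,_=cv2.findContours((l==k).astype(np.uint8),0,2);q=np.vstack(cs)[:,0]
    w=np.array([pix("top",a,b,z)[:2] for a,b in q]);(c,s,a)=cv2.minAreaRect((w*1000).astype(np.float32))
    return np.round(c,1),np.round(s,1),round(a,1),np.median(W[...,2][l==k])-bench
H=W[...,2]-bench
hi=((H>.009)&(d>0)).astype(np.uint8)
for n,c,z,h in(("fan",(329,264),.025,26),("blower",(430,273),.02,22),("drive",(338,177),.018,24),("sink",(244,279),.02,22)):print(n,*rect(c,z,hi,h))
hsv=cv2.cvtColor(p,cv2.COLOR_BGR2HSV);br=((hsv[...,1]>80)&(hsv[...,2]>90)).astype(np.uint8)
for n,c,h in(("fanC",(433,165),24),("blowC",(531,266),24),("driveC",(220,182),25),("sinkC",(134,263),22)):print(n,*rect(c,.005,br,h))
C=[(329,264),(430,273),(338,177),(244,279),(433,165),(531,266),(220,182),(134,263)]
t=[cv2.resize(p[v-36:v+36,u-36:u+36],(200,200),interpolation=2) for u,v in C]
cv2.imwrite("pics/crops.png",np.vstack([np.hstack(t[:4]),np.hstack(t[4:])]))
E
```

```text
bench z -0.0008308532421633652
fan [477.3   7.7] [60.1 59.8] 30.3 0.023350090635352427
blower [ 456.5 -186.3] [56.  51.2] 12.0 0.019090734737005843
drive [645.2 -12.2] [72.4 25.7] 57.8 0.016678515011375405
sink [443.2 177.4] [41.3 17. ] 62.7 0.019181245464229613
fanC [ 668.2 -201.1] [75.6 74.3] 82.9 0.005337358217104682
blowC [ 465.4 -382.3] [71.2 64.6] 14.0 0.005321886022303768
driveC [642.3 219.2] [93.5 38.1] 1.4 0.005461738286224871
sinkC [485.8 387.2] [54.5 54.1] 3.2 0.005223920092873202
```

View pics/crops.png

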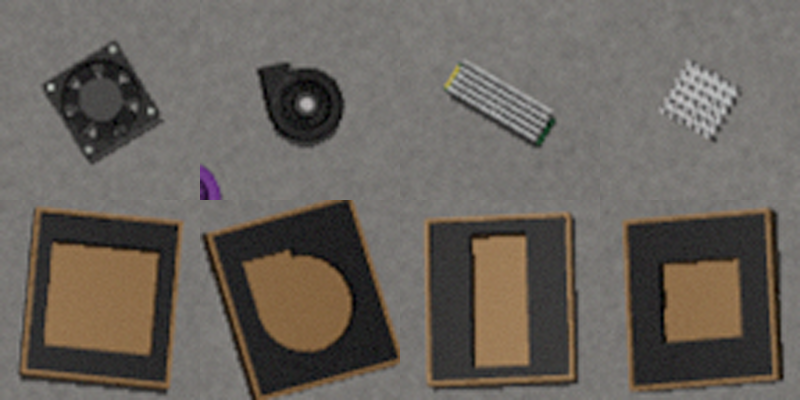

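The crops confirm the choice: the black blower has its mouth towards image top, which is world yaw about 12°. Its cut-out has the same handedness at about 14°. The measured sizes match those given, except the heatsink's, because its fins break the depth reading. I'll refine that one with the wrist camera on the way, and the drive is at about 58°.

```bash
python3 - <<'E'
from h import *
p=cv2.imread("pics/top0.png")
c=p[252:306,217:271];m=(c.max(2)>125).astype(np.uint8);v,u=np.nonzero(m)
w=np.array([pix("top",a+217,b+252,.018)[:2]*1000 for a,b in zip(u,v)],np.float32);print(cv2.minAreaRect(w))
go(.443,.177,.15,-30)
E
python3 -m inch '[{"x":0,"y":0,"z":1,"yaw":1},{"x":0,"y":0,"z":1},{"x":0,"y":0,"z":1}]' 1
```

```text
((451.16693115234375, 171.39279174804688), (102.74727630615234, 101.29975128173828), 88.96675872802734)
yaw units 1.1 shift units now [12.92 12.94  3.49] after yaw [13.88 11.91  3.47]validation failed for argument at $[1]...
```

```bash
python3 -m inch '[{"x":0,"y":0,"z":1,"yaw":1},{"x":0.5,"y":0.5,"z":1,"yaw":0},{"x":1,"y":1,"z":1,"yaw":0},{"x":1,"y":1,"z":0,"yaw":0},{"x":1,"y":1,"z":0,"yaw":0}]' 1
python3 -m inch '[{"x":1,"y":1,"z":0,"yaw":0},{"x":1,"y":1,"z":0,"yaw":0},{"x":1,"y":1,"z":0,"yaw":0},{"x":1,"y":1,"z":0,"yaw":0},{"x":1,"y":1,"z":0,"yaw":0}]'
python3 -c "
from h import *
go(.443,.177,.15,-30)"
```

```text
time_s: 0.52
tcp_pos: [0.3228, 0.4911, 0.1562]
eef_rot: [179.9, -0.0, -29.5]
contact_force: [0.8, 0.3, 0.2]
gripper_width: 0.0875
time_s: 0.93
tcp_pos: [0.3693, 0.31, 0.1529]
eef_rot: [179.5, -0.0, -29.4]
contact_force: [0.7, -0.8, -0.2]
gripper_width: 0.0875
yaw units 0.14 shift units now [5.18 3.19 0.15] after yaw [5.21 3.14 0.12]
```

```bash
python3 -m inch '[{"x":1,"y":0.7,"z":0,"yaw":0},{"x":1,"y":0.7,"z":0,"yaw":0},{"x":1,"y":0.6,"z":0,"yaw":0},{"x":1,"y":0.5,"z":0,"yaw":0},{"x":0.7,"y":0.3,"z":0,"yaw":0}]'
python3 -m inch '[{"x":0,"y":0,"z":0,"yaw":0},{"x":0,"y":0,"z":0,"yaw":0}]'
python3 - <<'E'
from h import *
go(.443,.177,.15,-30)
T=r.camera_info("wrist");p,d=r.capture("wrist");cv2.imwrite("pics/w1.png",p[:,:,::-1]);np.save("pics/w1.npy",d)
np.savez("pics/w1cam.npz",K=T["mtx"],T=T["pose"]);print(T["mtx"].round(1).tolist(),T["pose"].round(3).tolist())
E
```

```text
time_s: 1.35
tcp_pos: [0.4367, 0.1807, 0.1535]
eef_rot: [179.4, 0.0, -29.4]
contact_force: [0.8, 0.2, 0.0]
gripper_width: 0.0876
time_s: 1.52
tcp_pos: [0.4377, 0.1771, 0.153]
eef_rot: [179.3, 0.0, -29.7]
contact_force: [0.4, -0.4, -0.5]
gripper_width: 0.0876
yaw units 0.07 shift units now [ 0.19 -0.1   0.12] after yaw [ 0.19 -0.1   0.12]
[[353.9, 0.0, 319.4], [0.0, 353.9, 236.4], [0.0, 0.0, 1.0]] [[-0.496, -0.828, -0.262, 0.509], [-0.868, 0.476, 0.138, 0.139], [0.01, 0.296, -0.955, 0.3], [0.0, 0.0, 0.0, 1.0]]
```

View pics/w1.png

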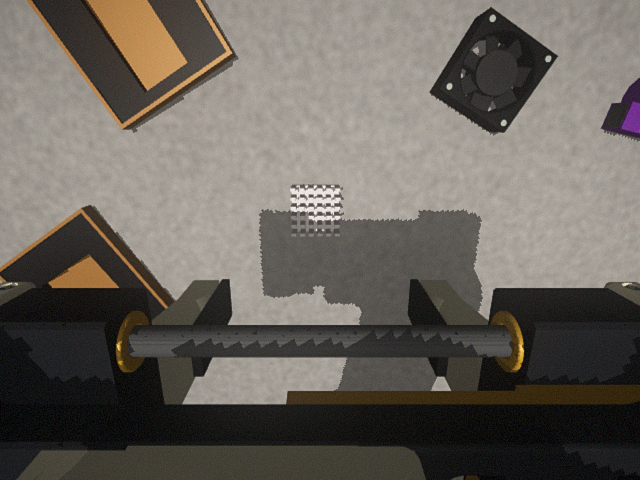

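The wrist view shows the heatsink square to the jaws, spanning (291,185) to (342,236), with its centre near (316,210).

Run:
```python
from h import *
a,b,c,e=[pix("wrist",*q,.02) for q in((291,185),(342,185),(342,236),(291,236))]
print(np.round([a,b,c,e],4)[:,:2].tolist(),(a+b+c+e)[:2]/4,np.linalg.norm(a-b),np.linalg.norm(b-c),np.degrees(np.arctan2(*(a-b)[[1,0]])))
x,y=((a+b+c+e)/4)[:2];go(x,y,.021,-30)
```

```text
[[0.4803, 0.1778], [0.4602, 0.1427], [0.423, 0.163], [0.444, 0.1996]] [0.45185319 0.17076026] 0.04046947557777101 0.0423949797031007 60.21800278206418
yaw units 0.08 shift units now [ 0.63 -0.11  5.28] after yaw [ 0.63 -0.05  5.28]
```

```bash
python3 -m inch '[{"x":0.5,"y":-0.1,"z":1,"yaw":0},{"x":0.1,"y":0,"z":1,"yaw":0},{"x":0,"y":0,"z":1,"yaw":0},{"x":0,"y":0,"z":1,"yaw":0},{"x":0,"y":0,"z":0.7,"yaw":0}]'
python3 -m inch '[{"x":0,"y":0,"z":0.3,"yaw":0},{"x":0,"y":0,"z":0,"yaw":0}]'
python3 -c "
from h import *
go(.451,.171,.021,-30)"
```

```text
time_s: 1.98
tcp_pos: [0.4543, 0.1774, 0.0365]
eef_rot: [-179.9, -0.2, -29.4]
contact_force: [-0.3, -1.0, -0.6]
gripper_width: 0.0878
time_s: 2.15
tcp_pos: [0.4517, 0.1772, 0.0251]
eef_rot: [179.7, -0.1, -29.3]
contact_force: [-0.5, -1.0, 0.9]
gripper_width: 0.0876
yaw units 0.17 shift units now [0.1  0.23 0.16] after yaw [0.1  0.23 0.16]
```

```bash
python3 -m inch '[{"x":0.1,"y":0.25,"z":0.15,"yaw":0.15},{"x":0,"y":0,"z":0.05,"yaw":0},{"x":0,"y":0,"z":0,"yaw":0}]'
python3 -m inch '[{"x":0,"y":0,"z":0,"yaw":0},{"x":0,"y":0,"z":0,"yaw":0},{"x":0,"y":0,"z":0,"yaw":0},{"x":0,"y":0,"z":0,"yaw":0},{"x":0,"y":0,"z":0,"yaw":0}]' -1 20
python3 -m inch '[{"x":0,"y":0,"z":0,"yaw":0},{"x":0,"y":0,"z":0,"yaw":0},{"x":0,"y":0,"z":0,"yaw":0},{"x":0,"y":0,"z":0,"yaw":0},{"x":0,"y":0,"z":0,"yaw":0}]'
```

```text
time_s: 2.4
tcp_pos: [0.451, 0.1718, 0.0212]
eef_rot: [179.7, -0.1, -29.8]
contact_force: [0.1, -0.9, 0.5]
gripper_width: 0.0879
time_s: 2.82
tcp_pos: [0.4527, 0.1732, 0.0245]
eef_rot: [-179.9, -0.2, -29.8]
contact_force: [0.1, -0.5, -0.5]
gripper_width: 0.0602
time_s: 3.23
tcp_pos: [0.453, 0.1733, 0.0249]
eef_rot: [-179.9, -0.2, -29.8]
contact_force: [-0.8, 0.6, 1.8]
gripper_width: 0.0397
```

```bash
python3 -m inch '[{"x":0,"y":0,"z":-0.3,"yaw":0},{"x":0,"y":0,"z":-0.7,"yaw":0},{"x":0,"y":0,"z":-1,"yaw":-0.7},{"x":0,"y":0,"z":-1,"yaw":-1},{"x":0,"y":0,"z":-0.3,"yaw":-1}]' -1 25
python3 -m inch '[{"x":0,"y":0,"z":0,"yaw":-1},{"x":0,"y":0,"z":0,"yaw":-1},{"x":0,"y":0,"z":0,"yaw":-1},{"x":0,"y":0,"z":0,"yaw":-1},{"x":0,"y":0,"z":0,"yaw":-1}]'
python3 -c "
from h import *
go(.485,.386,.08,3.2)"
```

```text
time_s: 3.65
tcp_pos: [0.4505, 0.1713, 0.1091]
eef_rot: [179.6, -0.0, -18.8]
contact_force: [0.8, 0.5, -0.1]
gripper_width: 0.0394
time_s: 4.07
tcp_pos: [0.4519, 0.1725, 0.1159]
eef_rot: [180.0, -0.3, 2.3]
contact_force: [-0.3, 0.7, -1.2]
gripper_width: 0.0399
yaw units -0.24 shift units now [ 1.65 -8.48  1.44] after yaw [ 1.8  -8.45  1.44]
```

```bash
python3 -m inch '[{"x":0.2,"y":-0.6,"z":0,"yaw":0},{"x":0.3,"y":-1,"z":0.3,"yaw":0},{"x":0.3,"y":-1,"z":0.3,"yaw":0},{"x":0.3,"y":-1,"z":0.2,"yaw":0},{"x":0.3,"y":-1,"z":0,"yaw":0}]'
python3 -m inch '[{"x":0.2,"y":-1,"z":0,"yaw":0},{"x":0.1,"y":-1,"z":0,"yaw":0},{"x":0,"y":-0.9,"z":0,"yaw":0},{"x":0,"y":-0.5,"z":0,"yaw":0},{"x":0,"y":-0.2,"z":0,"yaw":0}]'
python3 -m inch '[{"x":0,"y":0,"z":0,"yaw":0},{"x":0,"y":0,"z":0,"yaw":0}]'
python3 - <<'E'
from h import *
go(.485,.386,.030,3.2)
p,d=r.capture("wrist");cv2.imwrite("pics/w2.png",p[:,:,::-1])
E
```

```text
time_s: 4.48
tcp_pos: [0.482, 0.2901, 0.0989]
eef_rot: [-179.9, -0.3, 2.0]
contact_force: [-0.1, 0.3, -0.1]
gripper_width: 0.0395
time_s: 4.9
tcp_pos: [0.4876, 0.3903, 0.0992]
eef_rot: [-180.0, -0.4, 1.9]
contact_force: [0.0, -0.4, -0.3]
gripper_width: 0.0394
time_s: 5.07
tcp_pos: [0.487, 0.3911, 0.099]
eef_rot: [180.0, -0.3, 1.9]
contact_force: [0.1, -0.2, -0.5]
gripper_width: 0.0391
yaw units -0.32 shift units now [-0.1   0.2   2.76] after yaw [-0.09  0.2   2.76]
```

View pics/w2.png

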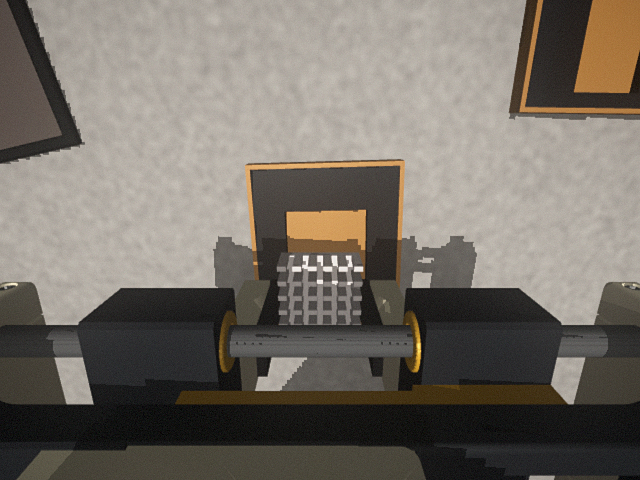

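The heatsink is held level and the cut-out's far edge is at v≈211, u 287–367. It sits about 6 px to the right of the part, which agrees with the computed 5 mm shift. Lowering.

```bash
python3 -m inch '[{"x":-0.1,"y":0.2,"z":0.6,"yaw":-0.3},{"x":0,"y":0,"z":0.8,"yaw":0},{"x":0,"y":0,"z":0.6,"yaw":0},{"x":0,"y":0,"z":0.2,"yaw":0},{"x":0,"y":0,"z":0,"yaw":0}]'
python3 -c "
from h import *
go(.485,.386,.030,3.2)"
```

```text
time_s: 5.53
tcp_pos: [0.4859, 0.3808, 0.0451]
eef_rot: [-179.9, -0.4, 2.9]
contact_force: [-0.0, 0.5, 0.2]
gripper_width: 0.0395
yaw units -0.07 shift units now [-0.03 -0.21  0.6 ] after yaw [-0.02 -0.21  0.6 ]
```

```bash
python3 -m inch '[{"x":0,"y":-0.15,"z":0.3,"yaw":0},{"x":0,"y":0,"z":0.2,"yaw":0},{"x":0,"y":0,"z":0,"yaw":0}]'
python3 -c "
from h import *
go(.485,.386,.030,3.2)
for i in range(4): r.capture('wrist');print(r.get_state()['tcp_pos'].round(4))"
```

```text
time_s: 5.78
tcp_pos: [0.4866, 0.3841, 0.0336]
eef_rot: [-179.8, -0.5, 2.8]
contact_force: [0.8, -0.1, -0.2]
gripper_width: 0.0395
yaw units -0.1 shift units now [-0.06 -0.08  0.14] after yaw [-0.06 -0.08  0.14]
[0.4868 0.3844 0.034 ]
[0.4869 0.3846 0.0343]
[0.4869 0.3847 0.0344]
[0.4869 0.3848 0.0345]
```

```bash
python3 -m inch '[{"x":0,"y":0,"z":0.1,"yaw":0},{"x":0,"y":0,"z":0.1,"yaw":0},{"x":0,"y":0,"z":0.05,"yaw":0},{"x":0,"y":0,"z":0.05,"yaw":0}]'
python3 -m inch '[{"x":0,"y":0,"z":0,"yaw":0},{"x":0,"y":0,"z":0,"yaw":0}]'
```

```text
time_s: 6.32
tcp_pos: [0.4876, 0.3856, 0.0298]
eef_rot: [-179.7, -0.7, 2.9]
contact_force: [-8.0, -3.1, 18.8]
gripper_width: 0.0397
time_s: 6.48
tcp_pos: [0.4876, 0.3859, 0.0307]
eef_rot: [-179.6, -0.7, 2.9]
contact_force: [0.5, -0.7, -1.0]
gripper_width: 0.0396
```

```bash
python3 -m inch '[{"x":0,"y":0,"z":0,"yaw":0},{"x":0,"y":0,"z":0,"yaw":0},{"x":0,"y":0,"z":0,"yaw":0},{"x":0,"y":0,"z":0,"yaw":0}]' 0.5
python3 -m inch '[{"x":0,"y":0,"z":-0.3,"yaw":0},{"x":0,"y":0,"z":-1,"yaw":0},{"x":0,"y":0,"z":-1,"yaw":0},{"x":0,"y":0,"z":-1,"yaw":0},{"x":0,"y":0,"z":-0.5,"yaw":0}]' 1
python3 - <<'E'
from h import *
p,d=r.capture("wrist");cv2.imwrite("pics/w3.png",p[:,:,::-1])
print(pix("wrist",320,250,.025))
go(.645,-.012,.1,58)
E
```

```text
time_s: 6.82
tcp_pos: [0.4876, 0.386, 0.0303]
eef_rot: [-179.6, -0.7, 3.0]
contact_force: [0.0, 0.1, -0.2]
gripper_width: 0.0608
time_s: 7.23
tcp_pos: [0.4848, 0.3828, 0.1255]
eef_rot: [179.9, -0.4, 2.9]
contact_force: [-0.1, 0.0, 0.1]
gripper_width: 0.0871
[0.47963559 0.38283128 0.025     ]
yaw units -13.77 shift units now [ 5.55 16.13  1.14] after yaw [-10.04  13.79   1.1 ]
```

View pics/w3.png

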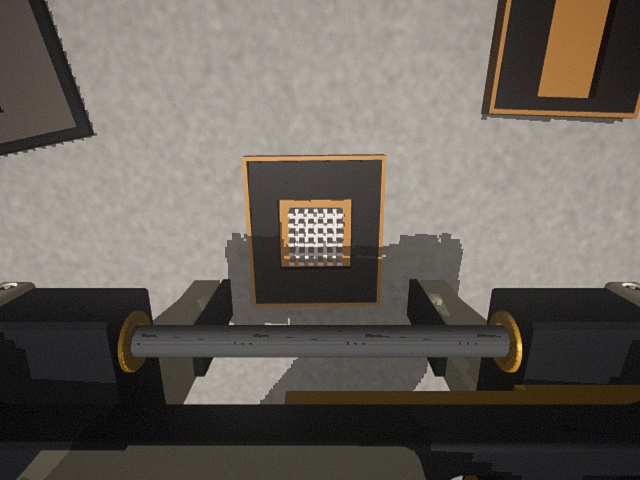

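The heatsink (centre about 316,235) is centred and square in its cut-out (279–351 by 200–267). Next is the drive.

```bash
python3 -m inch '[{"x":0.2,"y":0.6,"z":0,"yaw":0},{"x":0.35,"y":1,"z":0,"yaw":0},{"x":0.35,"y":1,"z":0,"yaw":0},{"x":0.35,"y":1,"z":0,"yaw":0},{"x":0.35,"y":1,"z":0,"yaw":0}]'
python3 -m inch '[{"x":0.35,"y":1,"z":0,"yaw":0},{"x":0.35,"y":1,"z":0,"yaw":0},{"x":0.35,"y":1,"z":0,"yaw":0},{"x":0.35,"y":1,"z":0,"yaw":0},{"x":0.35,"y":1,"z":0,"yaw":0}]'
python3 -m inch '[{"x":0.35,"y":1,"z":0,"yaw":0},{"x":0.35,"y":1,"z":0,"yaw":0},{"x":0.35,"y":1,"z":0,"yaw":0},{"x":0.35,"y":1,"z":0,"yaw":0},{"x":0.2,"y":0.6,"z":0,"yaw":0}]'
python3 -m inch '[{"x":0,"y":0,"z":0,"yaw":-1},{"x":0,"y":0,"z":0,"yaw":-1},{"x":0,"y":0,"z":0,"yaw":-1},{"x":0,"y":0,"z":0,"yaw":-1},{"x":0,"y":0,"z":0,"yaw":-1}]'
python3 -m inch '[{"x":0,"y":0,"z":0,"yaw":-1},{"x":0,"y":0,"z":0,"yaw":-1},{"x":0,"y":0,"z":0,"yaw":-1},{"x":0,"y":0,"z":0,"yaw":-1},{"x":0,"y":0,"z":0,"yaw":-1}]'
python3 -c "
from h import *
go(.645,-.012,.1,58);print(r.get_state()['joints'].round(0))"
```

```text
time_s: 7.7
tcp_pos: [0.5326, 0.271, 0.1315]
eef_rot: [-179.7, -0.7, 3.4]
contact_force: [0.5, -0.3, -0.0]
gripper_width: 0.0874
time_s: 8.12
tcp_pos: [0.5844, 0.1395, 0.1319]
eef_rot: [-179.7, -0.7, 3.4]
contact_force: [0.7, -0.2, 0.2]
gripper_width: 0.0875
time_s: 8.53
tcp_pos: [0.6316, 0.0162, 0.1318]
eef_rot: [-179.8, -0.6, 3.3]
contact_force: [-0.2, 0.1, 0.1]
gripper_width: 0.0872
time_s: 8.95
tcp_pos: [0.6307, 0.007, 0.1306]
eef_rot: [-180.0, -0.4, 23.5]
contact_force: [-1.1, -0.0, 0.6]
gripper_width: 0.0878
time_s: 9.37
tcp_pos: [0.6286, 0.0034, 0.1299]
eef_rot: [180.0, -0.2, 44.4]
contact_force: [0.6, -0.6, -0.4]
gripper_width: 0.0876
yaw units -3.39 shift units now [0.03 0.9  1.2 ] after yaw [-0.17  0.88  1.2 ]
[ 18.  21. -14.  -0. -55. 116.]
```

```bash
python3 -m inch '[{"x":0,"y":0.3,"z":0,"yaw":-1},{"x":0,"y":0.3,"z":0,"yaw":-1},{"x":0,"y":0.2,"z":0,"yaw":-0.8},{"x":0,"y":0,"z":0,"yaw":0},{"x":0,"y":0,"z":0,"yaw":0}]'
python3 - <<'E'
from h import *
go(.645,-.012,.02,58)
p,d=r.capture("wrist");cv2.imwrite("pics/w4.png",p[:,:,::-1])
E
```

```text
time_s: 9.78
tcp_pos: [0.6417, -0.0132, 0.1296]
eef_rot: [-180.0, -0.1, 56.3]
contact_force: [-0.6, 0.0, -0.3]
gripper_width: 0.0878
yaw units -0.43 shift units now [0.11 0.09 4.38] after yaw [0.11 0.09 4.38]
```

View pics/w4.png

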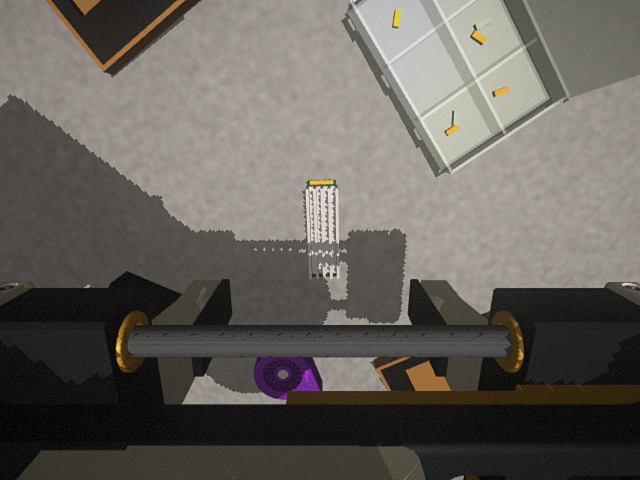

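The drive lies along the tool's x axis, from (321,180) to (325,278), between the jaws. Lowering.

```bash
python3 -m inch '[{"x":0.1,"y":0.1,"z":0.8,"yaw":-0.4},{"x":0,"y":0,"z":1,"yaw":0},{"x":0,"y":0,"z":1,"yaw":0},{"x":0,"y":0,"z":0.8,"yaw":0},{"x":0,"y":0,"z":0.3,"yaw":0}]'
python3 -m inch '[{"x":0,"y":0,"z":0.1,"yaw":0},{"x":0,"y":0,"z":0,"yaw":0}]'
python3 -c "
from h import *
go(.645,-.012,.02,58)"
```

```text
time_s: 10.25
tcp_pos: [0.647, -0.0118, 0.0333]
eef_rot: [179.7, -0.4, 57.5]
contact_force: [0.4, -0.2, -0.2]
gripper_width: 0.0874
time_s: 10.42
tcp_pos: [0.6454, -0.012, 0.0289]
eef_rot: [179.9, -0.3, 57.4]
contact_force: [-0.3, -0.4, 1.1]
gripper_width: 0.0874
yaw units -0.16 shift units now [-0.01 -0.01  0.36] after yaw [-0.01 -0.01  0.36]
```

```bash
python3 -m inch '[{"x":0,"y":0,"z":0.25,"yaw":0},{"x":0,"y":0,"z":0.1,"yaw":0},{"x":0,"y":0,"z":0.05,"yaw":0},{"x":0,"y":0,"z":0,"yaw":0}]'
python3 -m inch '[{"x":0,"y":0,"z":0,"yaw":0},{"x":0,"y":0,"z":0.02,"yaw":0},{"x":0,"y":0,"z":0,"yaw":0},{"x":0,"y":0,"z":0.02,"yaw":0},{"x":0,"y":0,"z":0,"yaw":0}]' -1 25
python3 -m inch '[{"x":0,"y":0,"z":0.02,"yaw":0},{"x":0,"y":0,"z":0,"yaw":0},{"x":0,"y":0,"z":0.02,"yaw":0},{"x":0,"y":0,"z":0,"yaw":0},{"x":0,"y":0,"z":0.02,"yaw":0}]'
python3 -m inch '[{"x":0,"y":0,"z":0,"yaw":0},{"x":0,"y":0,"z":0,"yaw":0},{"x":0,"y":0,"z":0,"yaw":0},{"x":0,"y":0,"z":0,"yaw":0}]'
```

```text
time_s: 10.75
tcp_pos: [0.6475, -0.0113, 0.0217]
eef_rot: [179.6, -0.5, 57.3]
contact_force: [0.1, 0.6, 0.1]
gripper_width: 0.0877
time_s: 11.17
tcp_pos: [0.6488, -0.0111, 0.0228]
eef_rot: [179.5, -0.6, 57.4]
contact_force: [-0.4, -0.3, -0.1]
gripper_width: 0.0598
time_s: 11.58
tcp_pos: [0.6488, -0.0111, 0.0213]
eef_rot: [179.5, -0.6, 57.3]
contact_force: [-1.2, 1.0, 0.0]
gripper_width: 0.0263
time_s: 11.92
tcp_pos: [0.6488, -0.0111, 0.0212]
eef_rot: [179.5, -0.6, 57.4]
contact_force: [0.2, -0.7, 0.5]
gripper_width: 0.0237
```

```bash
python3 -m inch '[{"x":0,"y":0,"z":-0.3,"yaw":0},{"x":0,"y":0,"z":-0.7,"yaw":0},{"x":0,"y":0,"z":-1,"yaw":0.5},{"x":0,"y":0,"z":-1,"yaw":1},{"x":0,"y":0,"z":-0.3,"yaw":1}]'
python3 -m inch '[{"x":0,"y":0,"z":0,"yaw":1},{"x":0,"y":0,"z":0,"yaw":1},{"x":0,"y":0,"z":0,"yaw":1},{"x":0,"y":0,"z":0,"yaw":1},{"x":0,"y":0,"z":0,"yaw":1}]'
python3 -m inch '[{"x":0,"y":0,"z":0,"yaw":1},{"x":0,"y":0,"z":0,"yaw":1},{"x":0,"y":0,"z":0,"yaw":1},{"x":0,"y":0,"z":0,"yaw":1},{"x":0,"y":0,"z":0,"yaw":1}]'
python3 -c "
from h import *
go(.645,.218,.0262,1.4)"
```

```text
time_s: 12.33
tcp_pos: [0.6451, -0.0121, 0.1045]
eef_rot: [179.9, -0.3, 47.1]
contact_force: [0.8, 0.3, 0.5]
gripper_width: 0.0233
time_s: 12.75
tcp_pos: [0.6473, -0.0117, 0.1126]
eef_rot: [179.9, -0.8, 26.1]
contact_force: [-0.1, 0.5, -0.6]
gripper_width: 0.0236
time_s: 13.17
tcp_pos: [0.6471, -0.0118, 0.1159]
eef_rot: [-179.8, -0.9, 5.1]
contact_force: [0.0, 0.4, -0.4]
gripper_width: 0.0234
yaw units 0.91 shift units now [ 0.67 -9.15  3.63] after yaw [ 0.14 -9.19  3.59]
```

```bash
python3 -m inch '[{"x":0,"y":-0.6,"z":0,"yaw":0.7},{"x":0,"y":-1,"z":0,"yaw":0},{"x":0,"y":-1,"z":0.2,"yaw":0},{"x":0,"y":-1,"z":0.2,"yaw":0},{"x":0,"y":-1,"z":0.2,"yaw":0}]'
python3 -m inch '[{"x":0,"y":-1,"z":0,"yaw":0},{"x":0,"y":-1,"z":0,"yaw":0},{"x":0,"y":-1,"z":0,"yaw":0},{"x":0,"y":-0.8,"z":0,"yaw":0},{"x":0,"y":-0.4,"z":0,"yaw":0}]'
python3 -m inch '[{"x":0,"y":0,"z":0,"yaw":0},{"x":0,"y":0,"z":0,"yaw":0}]'
python3 - <<'E'
from h import *
go(.645,.218,.0262,1.4)
p,d=r.capture("wrist");cv2.imwrite("pics/w5.png",p[:,:,::-1])
E
```

```text
time_s: 13.58
tcp_pos: [0.6434, 0.102, 0.1053]
eef_rot: [-179.7, -1.1, 1.4]
contact_force: [0.0, -0.7, 0.2]
gripper_width: 0.0236
time_s: 14.0
tcp_pos: [0.6394, 0.2141, 0.1072]
eef_rot: [-179.7, -1.1, 1.4]
contact_force: [0.8, 0.4, -1.2]
gripper_width: 0.0235
time_s: 14.17
tcp_pos: [0.6392, 0.2165, 0.1078]
eef_rot: [-179.7, -1.1, 1.6]
contact_force: [-0.3, -0.6, -0.3]
gripper_width: 0.0235
yaw units 0.06 shift units now [ 0.17 -0.04  3.27] after yaw [ 0.23 -0.06  3.26]
```

View pics/w5.png

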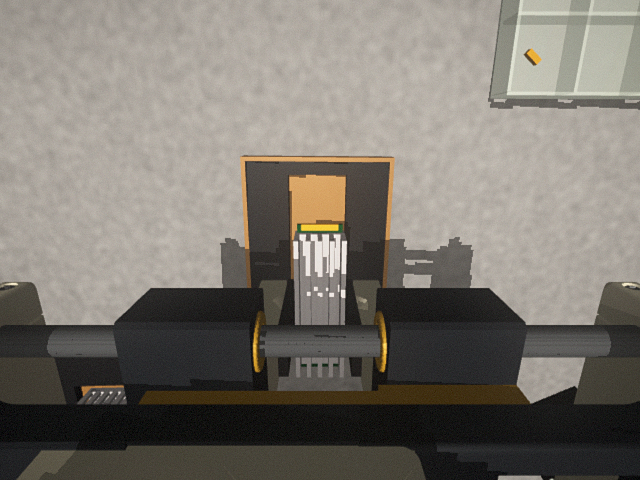

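```bash
python3 -c "
from h import *
print(pix('wrist',318,176,.005),pix('wrist',290,176,.005),pix('wrist',346,176,.005),pix('wrist',320,225,.09))"
python3 -m inch '[{"x":0.15,"y":-0.05,"z":0.6,"yaw":0},{"x":0,"y":0,"z":0.8,"yaw":0},{"x":0,"y":0,"z":0.8,"yaw":0},{"x":0,"y":0,"z":0.2,"yaw":0},{"x":0,"y":0,"z":0,"yaw":0}]'
python3 -c "
from h import *
go(.645,.218,.0262,1.4)"
```

```text
[0.68923845 0.21903863 0.005     ] [0.68867693 0.23879555 0.005     ] [0.68979941 0.19930096 0.005     ] [0.6751281  0.21682989 0.09      ]
time_s: 14.63
tcp_pos: [0.6459, 0.2129, 0.0462]
eef_rot: [-179.6, -1.2, 1.3]
contact_force: [-0.6, -0.0, -1.2]
gripper_width: 0.0233
yaw units -0.02 shift units now [-0.05 -0.2   0.8 ] after yaw [-0.03 -0.2   0.8 ]
```

```bash
python3 -m inch '[{"x":0,"y":-0.2,"z":0.2,"yaw":0},{"x":0,"y":0,"z":0.2,"yaw":0},{"x":0,"y":0,"z":0.1,"yaw":0},{"x":0,"y":0,"z":0,"yaw":0}]'
python3 -c "
from h import *
go(.645,.218,.0262,1.4)"
```

```text
time_s: 14.97
tcp_pos: [0.6471, 0.2169, 0.0339]
eef_rot: [-179.6, -1.3, 1.2]
contact_force: [-0.3, -0.3, -1.5]
gripper_width: 0.0232
yaw units -0.05 shift units now [-0.09 -0.04  0.31] after yaw [-0.08 -0.05  0.31]
```

```bash
python3 -m inch '[{"x":-0.05,"y":-0.05,"z":0.1,"yaw":0},{"x":0,"y":0,"z":0.1,"yaw":0},{"x":0,"y":0,"z":0.1,"yaw":0},{"x":0,"y":0,"z":0.05,"yaw":0},{"x":0,"y":0,"z":0,"yaw":0}]'
python3 -m inch '[{"x":0,"y":0,"z":0.05,"yaw":0},{"x":0,"y":0,"z":0.05,"yaw":0}]'
```

```text
time_s: 15.38
tcp_pos: [0.6469, 0.2191, 0.0265]
eef_rot: [-179.6, -1.4, 1.2]
contact_force: [-1.5, 0.4, 0.8]
gripper_width: 0.0234
time_s: 15.55
tcp_pos: [0.6471, 0.2193, 0.0261]
eef_rot: [-179.6, -1.5, 1.3]
contact_force: [-5.6, -0.0, 12.8]
gripper_width: 0.0233
```

```bash
python3 -m inch '[{"x":0,"y":0,"z":0,"yaw":0},{"x":0,"y":0,"z":0,"yaw":0},{"x":0,"y":0,"z":0,"yaw":0},{"x":0,"y":0,"z":0,"yaw":0}]' 0.3
python3 -m inch '[{"x":0,"y":0,"z":-0.3,"yaw":0},{"x":0,"y":0,"z":-1,"yaw":0},{"x":0,"y":0,"z":-1,"yaw":0},{"x":0,"y":0,"z":-1,"yaw":0},{"x":0,"y":0,"z":-0.5,"yaw":0}]' 1
python3 - <<'E'
from h import *
p,d=r.capture("wrist");cv2.imwrite("pics/w6.png",p[100:340,150:490,::-1])
go(.477,.008,.1,30)
E
```

```text
time_s: 15.88
tcp_pos: [0.6476, 0.2198, 0.0272]
eef_rot: [-179.5, -1.6, 1.3]
contact_force: [-0.6, -1.4, 0.2]
gripper_width: 0.0449
time_s: 16.3
tcp_pos: [0.6426, 0.2172, 0.1216]
eef_rot: [-179.8, -1.1, 1.3]
contact_force: [0.6, 0.5, -0.1]
gripper_width: 0.0779
yaw units -7.18 shift units now [-6.86  8.24  0.76] after yaw [-9.96  3.93  0.95]
```

View pics/w6.png

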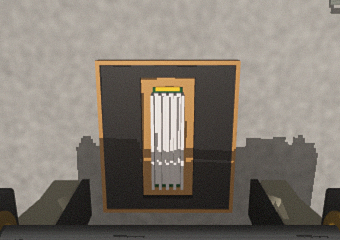

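The drive (crop 152–185 by 87–190) lies centred and flat in its slot (142–194 by 78–195). Next is the fan.

```bash
python3 -m inch '[{"x":-0.5,"y":0.6,"z":0,"yaw":0},{"x":-0.83,"y":1,"z":0,"yaw":0},{"x":-0.83,"y":1,"z":0,"yaw":0},{"x":-0.83,"y":1,"z":0,"yaw":0},{"x":-0.83,"y":1,"z":0,"yaw":0}]'
python3 -m inch '[{"x":-0.83,"y":1,"z":0,"yaw":0},{"x":-0.83,"y":1,"z":0,"yaw":0},{"x":-0.5,"y":0.6,"z":0,"yaw":0},{"x":0,"y":0,"z":0,"yaw":-1},{"x":0,"y":0,"z":0,"yaw":-1}]'
python3 -m inch '[{"x":0,"y":0,"z":0,"yaw":-1},{"x":0,"y":0,"z":0,"yaw":-1},{"x":0,"y":0,"z":0,"yaw":-1},{"x":0,"y":0,"z":0,"yaw":0},{"x":0,"y":0,"z":0,"yaw":0}]'
python3 -c "
from h import *
go(.477,.008,.024,30)"
```

```text
time_s: 16.77
tcp_pos: [0.5527, 0.102, 0.1237]
eef_rot: [-179.5, -1.7, 1.6]
contact_force: [0.4, -0.5, 0.5]
gripper_width: 0.0877
time_s: 17.18
tcp_pos: [0.492, 0.0276, 0.1229]
eef_rot: [-179.7, -1.7, 9.5]
contact_force: [1.4, 0.3, 0.7]
gripper_width: 0.0873
time_s: 17.6
tcp_pos: [0.4913, 0.0263, 0.1251]
eef_rot: [179.9, -1.9, 22.1]
contact_force: [-1.0, 0.1, -0.2]
gripper_width: 0.0876
yaw units -1.98 shift units now [-0.94  0.46  4.02] after yaw [-0.86  0.35  4.04]
```

```bash
python3 -m inch '[{"x":-0.4,"y":0.2,"z":0,"yaw":-1},{"x":-0.4,"y":0.2,"z":0,"yaw":-0.9},{"x":0,"y":0,"z":0,"yaw":0},{"x":0,"y":0,"z":0,"yaw":0}]'
python3 - <<'E'
from h import *
go(.477,.008,.024,30)
p,d=r.capture("wrist");cv2.imwrite("pics/w7.png",p[:,:,::-1])
E
```

```text
time_s: 17.93
tcp_pos: [0.4772, 0.0089, 0.125]
eef_rot: [179.6, -1.9, 29.4]
contact_force: [-0.3, -0.5, -0.2]
gripper_width: 0.0876
yaw units -0.15 shift units now [-0.16  0.    4.04] after yaw [-0.03  0.03  4.04]
```

View pics/w7.png

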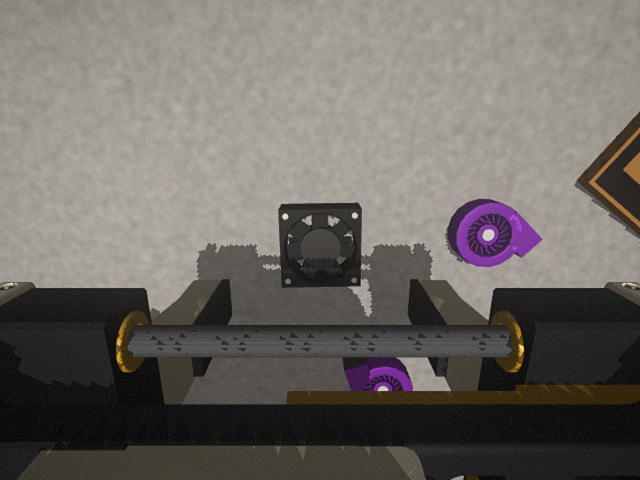

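The fan is square to the jaws and centred at (320,246), with the purple look-alikes clear of the fingers. Lowering.

```bash
python3 -m inch '[{"x":0,"y":0,"z":0.8,"yaw":0},{"x":0,"y":0,"z":1,"yaw":0},{"x":0,"y":0,"z":1,"yaw":0},{"x":0,"y":0,"z":0.6,"yaw":0},{"x":0,"y":0,"z":0.2,"yaw":0}]'
python3 -m inch '[{"x":0,"y":0,"z":0.1,"yaw":0},{"x":0,"y":0,"z":0,"yaw":0}]'
python3 -c "
from h import *
go(.477,.008,.023,30)"
```

```text
time_s: 18.4
tcp_pos: [0.4857, 0.013, 0.0354]
eef_rot: [179.6, -2.5, 28.8]
contact_force: [-0.8, 0.5, 0.7]
gripper_width: 0.0875
time_s: 18.57
tcp_pos: [0.4856, 0.0132, 0.0316]
eef_rot: [179.6, -2.4, 28.7]
contact_force: [0.8, -0.2, 0.1]
gripper_width: 0.0873
yaw units -0.33 shift units now [-0.42  0.02  0.33] after yaw [-0.4   0.01  0.34]
```

```bash
python3 -m inch '[{"x":-0.4,"y":0,"z":0.2,"yaw":-0.3},{"x":0,"y":0,"z":0.1,"yaw":0},{"x":0,"y":0,"z":0.05,"yaw":0},{"x":0,"y":0,"z":0,"yaw":0}]'
python3 -m inch '[{"x":0,"y":0,"z":0,"yaw":0},{"x":0,"y":0,"z":0.02,"yaw":0},{"x":0,"y":0,"z":0,"yaw":0},{"x":0,"y":0,"z":0.02,"yaw":0},{"x":0,"y":0,"z":0,"yaw":0}]' -1 20
python3 -m inch '[{"x":0,"y":0,"z":0,"yaw":0},{"x":0,"y":0,"z":0,"yaw":0},{"x":0,"y":0,"z":0,"yaw":0},{"x":0,"y":0,"z":0,"yaw":0}]'
```

```text
time_s: 18.9
tcp_pos: [0.478, 0.0089, 0.0241]
eef_rot: [179.5, -2.6, 30.0]
contact_force: [0.6, -0.2, -1.0]
gripper_width: 0.0873
time_s: 19.32
tcp_pos: [0.4793, 0.0093, 0.0247]
eef_rot: [179.5, -2.8, 30.0]
contact_force: [-0.5, -0.4, -0.5]
gripper_width: 0.0596
time_s: 19.65
tcp_pos: [0.4793, 0.0094, 0.0246]
eef_rot: [179.5, -2.8, 30.0]
contact_force: [-0.2, 0.2, 0.4]
gripper_width: 0.0598
```

```bash
python3 -m inch '[{"x":0,"y":0,"z":-0.3,"yaw":0},{"x":0,"y":0,"z":-0.7,"yaw":0},{"x":0,"y":0,"z":-1,"yaw":0.5},{"x":0,"y":0,"z":-1,"yaw":1},{"x":0,"y":0,"z":-0.3,"yaw":1}]'
python3 -m inch '[{"x":0,"y":0,"z":0,"yaw":1},{"x":0,"y":0,"z":0,"yaw":1},{"x":0,"y":0,"z":0,"yaw":1},{"x":0,"y":0,"z":0,"yaw":1},{"x":0,"y":0,"z":0,"yaw":1}]'
python3 -c "
from h import *
go(.670,-.2015,.0296,-7)"
```

```text
time_s: 20.07
tcp_pos: [0.4727, 0.0068, 0.1088]
eef_rot: [179.9, -2.3, 19.7]
contact_force: [0.6, -0.2, -1.5]
gripper_width: 0.0601
time_s: 20.48
tcp_pos: [0.474, 0.0074, 0.1157]
eef_rot: [-179.0, -2.7, -1.3]
contact_force: [0.0, -0.8, -1.1]
gripper_width: 0.0596
yaw units 1.42 shift units now [7.86 8.24 3.67] after yaw [8.8  7.34 3.45]
```

```bash
python3 -m inch '[{"x":0,"y":0,"z":0,"yaw":1},{"x":0.6,"y":0.5,"z":0,"yaw":0},{"x":1,"y":0.83,"z":0,"yaw":0},{"x":1,"y":0.83,"z":0.1,"yaw":0},{"x":1,"y":0.83,"z":0.1,"yaw":0}]'
python3 -m inch '[{"x":1,"y":0.83,"z":0,"yaw":0},{"x":1,"y":0.83,"z":0,"yaw":0},{"x":1,"y":0.83,"z":0,"yaw":0},{"x":0.8,"y":0.7,"z":0,"yaw":0},{"x":0.4,"y":0.3,"z":0,"yaw":0}]'
python3 -m inch '[{"x":0,"y":0,"z":0,"yaw":0},{"x":0,"y":0,"z":0,"yaw":0}]'
python3 - <<'E'
from h import *
go(.670,-.2015,.0296,-7)
p,d=r.capture("wrist");cv2.imwrite("pics/w8.png",p[:,:,::-1])
E
```

```text
time_s: 20.9
tcp_pos: [0.5552, -0.0754, 0.1174]
eef_rot: [-178.7, -2.7, -5.5]
contact_force: [1.3, 1.4, 0.2]
gripper_width: 0.0599
time_s: 21.32
tcp_pos: [0.6563, -0.1803, 0.1218]
eef_rot: [-178.7, -2.7, -5.5]
contact_force: [1.6, 0.7, -0.2]
gripper_width: 0.0602
time_s: 21.48
tcp_pos: [0.6574, -0.1832, 0.1213]
eef_rot: [-178.7, -2.6, -5.7]
contact_force: [-0.8, 0.3, -0.4]
gripper_width: 0.0597
yaw units 0.33 shift units now [0.41 0.76 3.67] after yaw [0.59 0.67 3.67]
```

View pics/w8.png

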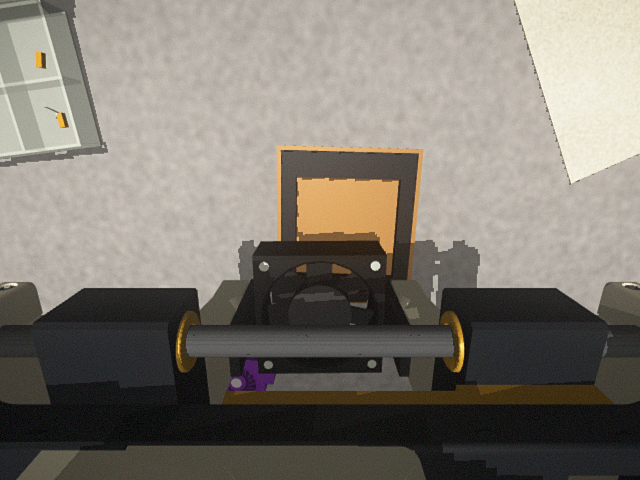

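The fan is held level over the carton. Its cut-out (297–398, v 180 at the far edge) lies ahead and to the right, as computed.

```bash
python3 -m inch '[{"x":0.4,"y":0.7,"z":0.6,"yaw":0.3},{"x":0.1,"y":0,"z":0.8,"yaw":0},{"x":0,"y":0,"z":0.8,"yaw":0},{"x":0,"y":0,"z":0.4,"yaw":0},{"x":0,"y":0,"z":0,"yaw":0}]'
python3 -c "
from h import *
go(.670,-.2015,.0296,-7)"
```

```text
time_s: 21.95
tcp_pos: [0.6697, -0.1969, 0.0585]
eef_rot: [-178.6, -2.8, -6.7]
contact_force: [0.4, 0.7, -0.8]
gripper_width: 0.0596
yaw units 0.07 shift units now [-0.02  0.21  1.15] after yaw [0.03 0.18 1.16]
```

```bash
python3 -m inch '[{"x":0,"y":0.2,"z":0.4,"yaw":0},{"x":0,"y":0,"z":0.4,"yaw":0},{"x":0,"y":0,"z":0.1,"yaw":0},{"x":0,"y":0,"z":0,"yaw":0}]'
python3 -c "
from h import *
go(.670,-.2015,.0296,-7)"
```

```text
time_s: 22.28
tcp_pos: [0.6704, -0.2, 0.0368]
eef_rot: [-178.6, -2.9, -6.6]
contact_force: [1.1, -0.1, -1.4]
gripper_width: 0.0601
yaw units 0.11 shift units now [-0.02  0.07  0.28] after yaw [-0.01  0.06  0.29]
```

```bash
python3 -m inch '[{"x":0,"y":0.05,"z":0.1,"yaw":0},{"x":0,"y":0,"z":0.1,"yaw":0},{"x":0,"y":0,"z":0.1,"yaw":0},{"x":0,"y":0,"z":0.05,"yaw":0},{"x":0,"y":0,"z":0,"yaw":0}]'
python3 -m inch '[{"x":0,"y":0,"z":0.04,"yaw":0},{"x":0,"y":0,"z":0.04,"yaw":0}]'
```

```text
time_s: 22.7
tcp_pos: [0.6721, -0.2012, 0.0309]
eef_rot: [-178.6, -3.1, -6.5]
contact_force: [-0.2, 0.1, -1.2]
gripper_width: 0.0597
time_s: 22.87
tcp_pos: [0.6727, -0.2012, 0.0303]
eef_rot: [-178.6, -3.1, -6.5]
contact_force: [-5.9, 2.5, 11.5]
gripper_width: 0.0597
```

```bash
python3 -m inch '[{"x":0,"y":0,"z":0,"yaw":0},{"x":0,"y":0,"z":0,"yaw":0},{"x":0,"y":0,"z":0,"yaw":0},{"x":0,"y":0,"z":0,"yaw":0},{"x":0,"y":0,"z":0,"yaw":0}]' 1
python3 -m inch '[{"x":0,"y":0,"z":-0.3,"yaw":0},{"x":0,"y":0,"z":-1,"yaw":0},{"x":0,"y":0,"z":-1,"yaw":0},{"x":0,"y":0,"z":-1,"yaw":0},{"x":0,"y":0,"z":-0.5,"yaw":0}]' 1
python3 - <<'E'
from h import *
p,d=r.capture("wrist");cv2.imwrite("pics/w9.png",p[100:340,150:490,::-1])
go(.454,-.187,.12,12)
E
```

```text
time_s: 23.28
tcp_pos: [0.6733, -0.2014, 0.0305]
eef_rot: [-178.6, -3.2, -6.5]
contact_force: [0.2, -0.4, -0.3]
gripper_width: 0.0853
time_s: 23.7
tcp_pos: [0.6647, -0.2031, 0.1247]
eef_rot: [-178.7, -2.7, -6.5]
contact_force: [0.7, -0.2, -0.1]
gripper_width: 0.0876
yaw units -4.62 shift units now [-8.49  0.31 -0.15] after yaw [-8.15 -2.4   0.28]
```

View pics/w9.png

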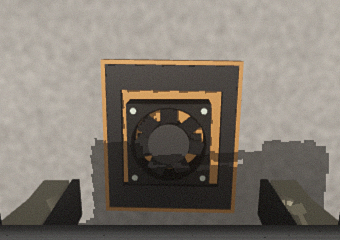

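The fan lies flat inside its cut-out, about 2–3 mm to the left and within tolerance. Next is the blower.

```bash
python3 -m inch '[{"x":-0.6,"y":0.05,"z":0,"yaw":0},{"x":-1,"y":0.05,"z":0,"yaw":0},{"x":-1,"y":0.05,"z":0,"yaw":0},{"x":-1,"y":0.05,"z":0,"yaw":0},{"x":-1,"y":0.05,"z":0,"yaw":0}]'
python3 -m inch '[{"x":-1,"y":0.05,"z":0,"yaw":0},{"x":-1,"y":0,"z":0,"yaw":0},{"x":-1,"y":0,"z":0,"yaw":0},{"x":-0.6,"y":0,"z":0,"yaw":0},{"x":0,"y":0,"z":0,"yaw":-1}]'
python3 -m inch '[{"x":0,"y":0,"z":0,"yaw":-1},{"x":0,"y":0,"z":0,"yaw":-1},{"x":0,"y":0,"z":0,"yaw":-0.6},{"x":0,"y":0,"z":0,"yaw":0},{"x":0,"y":0,"z":0,"yaw":0}]'
python3 - <<'E'
from h import *
go(.454,-.187,.021,12)
p,d=r.capture("wrist");cv2.imwrite("pics/w10.png",p[:,:,::-1])
E
```

```text
time_s: 24.17
tcp_pos: [0.5527, -0.197, 0.1244]
eef_rot: [-178.7, -3.3, -6.4]
contact_force: [0.6, -0.4, -0.1]
gripper_width: 0.0875
time_s: 24.58
tcp_pos: [0.4536, -0.1877, 0.1201]
eef_rot: [-178.9, -3.4, -2.6]
contact_force: [-0.6, 1.1, -0.7]
gripper_width: 0.0875
time_s: 25.0
tcp_pos: [0.452, -0.1877, 0.1228]
eef_rot: [-179.6, -3.8, 8.5]
contact_force: [-0.9, 0.6, -0.1]
gripper_width: 0.0877
yaw units -0.88 shift units now [-0.19  0.01  4.07] after yaw [ 0.09 -0.01  4.07]
```

View pics/w10.png

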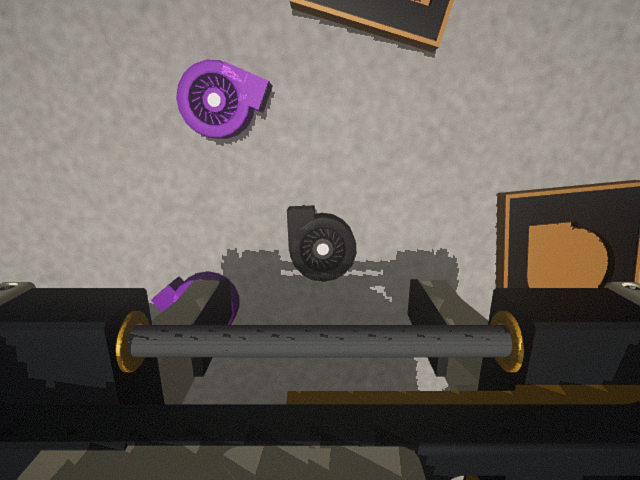

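The black blower's mouth edge (288–314, 205) is square to the jaws and its hub is at (322,249). The purple look-alike at (205,295) is near the left finger, so I'll narrow the opening.

```bash
python3 - <<'E'
from h import *
h,a,b,l=[pix('wrist',*q,.02) for q in((322,249),(288,206),(314,205),(290,245))]
print(np.round([h,a,b,l],4)[:,:2].tolist(),np.degrees(np.arctan2(*(a-l)[[1,0]])),np.degrees(np.arctan2(*(a-b)[[1,0]]))-90,np.linalg.norm(a-b))
go(h[0],h[1],.021,10)
E
python3 -m inch '[{"x":0,"y":0,"z":0.5,"yaw":-0.3},{"x":-0.1,"y":0,"z":0.8,"yaw":0},{"x":-0.1,"y":0,"z":0.8,"yaw":0},{"x":0,"y":0,"z":0.3,"yaw":0},{"x":0,"y":0,"z":0,"yaw":0}]' 0.6
python3 -c "
from h import *
go(.454,-.187,.021,10)"
```

```text
[[0.453, -0.1889], [0.4813, -0.1597], [0.4848, -0.1782], [0.4525, -0.1649]] 10.244095978954322 10.77973104131648 0.01891793498775772
yaw units -0.38 shift units now [-0.24  0.08  4.07] after yaw [0.03 0.06 4.07]
time_s: 25.47
tcp_pos: [0.4533, -0.1878, 0.0628]
eef_rot: [-179.7, -4.1, 9.4]
contact_force: [-0.5, -0.6, 1.1]
gripper_width: 0.0707
yaw units -0.16 shift units now [-0.09 -0.02  1.67] after yaw [ 0.03 -0.03  1.67]
```

```bash
python3 -m inch '[{"x":-0.1,"y":0,"z":0.6,"yaw":-0.2},{"x":0,"y":0,"z":0.6,"yaw":0},{"x":0,"y":0,"z":0.2,"yaw":0},{"x":0,"y":0,"z":0.05,"yaw":0},{"x":0,"y":0,"z":0,"yaw":0}]'
python3 -c "
from h import *
go(.4535,-.188,.021,10.5)"
```

```text
time_s: 25.88
tcp_pos: [0.4561, -0.188, 0.0283]
eef_rot: [-179.9, -4.2, 10.1]
contact_force: [0.4, 0.3, -0.6]
gripper_width: 0.0704
yaw units -0.1 shift units now [-0.12 -0.02  0.29] after yaw [-0.1  -0.02  0.29]
```

```bash
python3 -m inch '[{"x":-0.1,"y":0,"z":0.2,"yaw":0},{"x":0,"y":0,"z":0.1,"yaw":0},{"x":0,"y":0,"z":0.05,"yaw":0},{"x":0,"y":0,"z":0,"yaw":0}]'
python3 -m inch '[{"x":-0.05,"y":0,"z":0.02,"yaw":0},{"x":0,"y":0,"z":0,"yaw":0},{"x":0,"y":0,"z":0.02,"yaw":0},{"x":0,"y":0,"z":0,"yaw":0}]' -1 20
python3 -m inch '[{"x":0,"y":0,"z":0,"yaw":0},{"x":0,"y":0,"z":0,"yaw":0},{"x":0,"y":0,"z":0,"yaw":0},{"x":0,"y":0,"z":0,"yaw":0}]'
```

```text
time_s: 26.22
tcp_pos: [0.4559, -0.1884, 0.0213]
eef_rot: [-179.9, -4.4, 10.1]
contact_force: [0.8, -0.3, 0.0]
gripper_width: 0.0702
time_s: 26.55
tcp_pos: [0.455, -0.1887, 0.0208]
eef_rot: [-179.9, -4.5, 10.1]
contact_force: [-0.3, 0.2, -0.1]
gripper_width: 0.0506
time_s: 26.88
tcp_pos: [0.4549, -0.1887, 0.0208]
eef_rot: [-179.9, -4.5, 10.1]
contact_force: [0.1, -0.5, -0.4]
gripper_width: 0.0504
```

```bash
python3 -m inch '[{"x":0,"y":0,"z":-0.3,"yaw":0},{"x":0,"y":0,"z":-0.7,"yaw":0},{"x":0,"y":0,"z":-1,"yaw":-0.4},{"x":0,"y":0,"z":-1,"yaw":-0.4},{"x":0,"y":0,"z":-0.3,"yaw":0}]'
python3 -c "
from h import *
go(.464,-.382,.0258,13.5)"
```

```text
time_s: 27.3
tcp_pos: [0.4458, -0.19, 0.105]
eef_rot: [179.9, -4.0, 13.4]
contact_force: [0.4, -1.0, -0.1]
gripper_width: 0.0509
yaw units -0.02 shift units now [-1.3   7.64  3.1 ] after yaw [-1.08  7.64  3.17]
```

```bash
python3 -m inch '[{"x":-0.1,"y":0.6,"z":0,"yaw":0},{"x":-0.15,"y":1,"z":0,"yaw":0},{"x":-0.15,"y":1,"z":0,"yaw":0},{"x":-0.15,"y":1,"z":0,"yaw":0},{"x":-0.15,"y":1,"z":0,"yaw":0}]'
python3 -m inch '[{"x":-0.15,"y":1,"z":0,"yaw":0},{"x":-0.15,"y":1,"z":0,"yaw":0},{"x":0,"y":0.6,"z":0,"yaw":0},{"x":0,"y":0,"z":0,"yaw":0},{"x":0,"y":0,"z":0,"yaw":0}]'
python3 - <<'E'
from h import *
go(.464,-.382,.0258,13.5)
p,d=r.capture("wrist");cv2.imwrite("pics/w11.png",p[:,:,::-1])
E
```

```text
time_s: 27.72
tcp_pos: [0.4574, -0.3064, 0.1104]
eef_rot: [179.8, -4.6, 13.7]
contact_force: [1.4, -0.8, 0.2]
gripper_width: 0.0502
time_s: 28.13
tcp_pos: [0.4647, -0.3789, 0.1097]
eef_rot: [179.8, -4.6, 13.4]
contact_force: [-0.9, 0.1, -0.2]
gripper_width: 0.0504
yaw units -0.04 shift units now [-0.32  0.1   3.34] after yaw [-0.06  0.11  3.36]
```

View pics/w11.png

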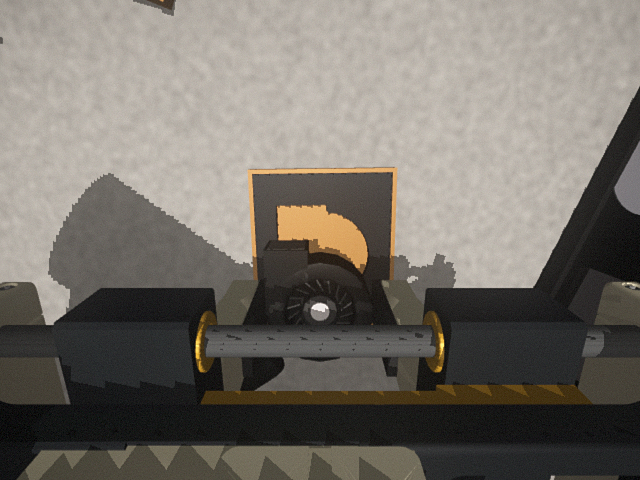

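```bash
python3 -c "
from h import *
print(pix('wrist',277,206,.005),pix('wrist',326,206,.005),'expect x35,y33.5:',np.array([.4627,-.382])+np.array([[np.cos(.244),-np.sin(.244)],[np.sin(.244),np.cos(.244)]])@[.039,.0335])"
python3 -m inch '[{"x":-0.1,"y":0.1,"z":0.6,"yaw":0},{"x":-0.1,"y":0,"z":0.8,"yaw":0},{"x":-0.1,"y":0,"z":0.8,"yaw":0},{"x":0,"y":0,"z":0.2,"yaw":0},{"x":0,"y":0,"z":0,"yaw":0}]'
python3 -c "
from h import *
go(.464,-.382,.0258,13.5)"
```

```text
[ 0.49101797 -0.34114724  0.005     ] [ 0.49930011 -0.37609051  0.005     ] expect x35,y33.5: [ 0.49245166 -0.34007043]
time_s: 28.6
tcp_pos: [0.4632, -0.3785, 0.0499]
eef_rot: [179.7, -4.7, 13.5]
contact_force: [0.1, -0.7, -0.5]
gripper_width: 0.0503
yaw units 0.01 shift units now [-0.08  0.14  0.96] after yaw [-0.    0.14  0.96]
```

The cut-out corner agrees with the estimate to within 2 mm. Lowering on.

```bash
python3 -m inch '[{"x":-0.05,"y":0.15,"z":0.3,"yaw":0},{"x":0,"y":0,"z":0.3,"yaw":0},{"x":0,"y":0,"z":0.1,"yaw":0},{"x":0,"y":0,"z":0,"yaw":0}]'
python3 -c "
from h import *
go(.464,-.382,.0258,13.5)"
```

```text
time_s: 28.93
tcp_pos: [0.4661, -0.3816, 0.0336]
eef_rot: [179.6, -4.8, 13.7]
contact_force: [-0.5, -0.5, -0.0]
gripper_width: 0.0505
yaw units 0.04 shift units now [-0.11 -0.01  0.3 ] after yaw [-0.08 -0.    0.31]
```

```bash
python3 -m inch '[{"x":-0.1,"y":0,"z":0.1,"yaw":0},{"x":0,"y":0,"z":0.1,"yaw":0},{"x":-0.05,"y":0,"z":0.1,"yaw":0},{"x":0,"y":0,"z":0.05,"yaw":0},{"x":0,"y":0,"z":0,"yaw":0}]'
python3 -m inch '[{"x":0,"y":0,"z":0.04,"yaw":0},{"x":0,"y":0,"z":0.04,"yaw":0}]'
```

```text
time_s: 29.35
tcp_pos: [0.4638, -0.383, 0.0261]
eef_rot: [179.5, -5.0, 13.7]
contact_force: [-0.5, 0.1, -0.6]
gripper_width: 0.0507
time_s: 29.52
tcp_pos: [0.4639, -0.3831, 0.0259]
eef_rot: [179.4, -5.0, 13.7]
contact_force: [-5.4, 4.1, 14.6]
gripper_width: 0.0506
```

```bash
python3 -m inch '[{"x":0,"y":0,"z":0,"yaw":0},{"x":0,"y":0,"z":0,"yaw":0},{"x":0,"y":0,"z":0,"yaw":0},{"x":0,"y":0,"z":0,"yaw":0},{"x":0,"y":0,"z":0,"yaw":0}]' 0.8
python3 -m inch '[{"x":0,"y":0,"z":-0.3,"yaw":0},{"x":0,"y":0,"z":-1,"yaw":0},{"x":0,"y":0,"z":-1,"yaw":0},{"x":0,"y":0,"z":-1,"yaw":0},{"x":0,"y":0,"z":-1,"yaw":0}]'
python3 - <<'E'
from h import *
p,d=r.capture("wrist");cv2.imwrite("pics/w12.png",p[100:340,150:490,::-1])
E
python3 -m inch '[{"x":-0.5,"y":-0.5,"z":-1,"yaw":0},{"x":-0.5,"y":-1,"z":-1,"yaw":0},{"x":-0.5,"y":-1,"z":-1,"yaw":0},{"x":-0.5,"y":-1,"z":-0.5,"yaw":0},{"x":-0.5,"y":-1,"z":0,"yaw":0}]'
python3 -m inch '[{"x":-0.5,"y":-1,"z":0,"yaw":0},{"x":-0.3,"y":-1,"z":0,"yaw":0},{"x":0,"y":-0.5,"z":0,"yaw":0},{"x":0,"y":0,"z":0,"yaw":0},{"x":0,"y":0,"z":0,"yaw":0}]'
python3 - <<'E'
from h import *
p,d=r.capture("top");p=p[:,:,::-1];cv2.imwrite("pics/top1.png",p)
W=cloud("top",d);q=cv2.imread("pics/top0.png");W0=cloud("top",np.load("pics/top0.npy"))
C=[(433,165),(531,266),(220,182),(134,263)]
t=[cv2.resize(p[v-36:v+36,u-36:u+36],(300,300),interpolation=2) for u,v in C]
cv2.imwrite("pics/fin.png",np.vstack([np.hstack(t[:2]),np.hstack(t[2:])]))
for n,(u,v),z,mm in zip(("fan","blower","drive","sink"),C,(.03,.025,.023,.025),(.018,.016,.016,.016)):
    m=((W[...,2]+.0008>mm)&(d>0)).astype(np.uint8);k=np.zeros_like(m);k[v-28:v+28,u-28:u+28]=1;m&=k
    ys,xs=np.nonzero(m);w=np.array([pix("top",a,b,z)[:2]*1000 for a,b in zip(xs,ys)],np.float32)
    print(n,cv2.minAreaRect(w),"top h",np.median(W[...,2][m>0])+.0008)
for n,s in(("organiser",np.s_[45:140,265:350]),("driver",np.s_[305:395,455:535])):print(n,np.abs(p[s].astype(int)-q[s]).mean())
E
```

```text
time_s: 29.93
tcp_pos: [0.4644, -0.3835, 0.0265]
eef_rot: [179.4, -5.1, 13.7]
contact_force: [-0.3, 0.0, 0.2]
gripper_width: 0.0764
time_s: 30.35
tcp_pos: [0.4509, -0.3828, 0.1316]
eef_rot: [179.9, -4.4, 13.6]
contact_force: [1.2, -1.1, -0.5]
gripper_width: 0.0789
time_s: 30.82
tcp_pos: [0.3589, -0.2921, 0.2243]
eef_rot: [179.3, -4.9, 13.6]
contact_force: [-0.1, 0.5, -0.2]
gripper_width: 0.0792
time_s: 31.23
tcp_pos: [0.3192, -0.2317, 0.2255]
eef_rot: [179.1, -5.4, 13.7]
contact_force: [0.0, -0.8, -0.2]
gripper_width: 0.0788
fan ((655.7190551757812, -198.01058959960938), (94.35206604003906, 65.56688690185547), 0.2756343185901642) top h 0.02829573167746111
blower ((466.044677734375, -371.21795654296875), (98.08736419677734, 101.78567504882812), 88.93777465820312) top h 0.023591517505940993
drive ((640.1849975585938, 218.79443359375), (104.01527404785156, 110.18001556396484), 89.72852325439453) top h 0.021779322757252004
sink ((483.69781494140625, 383.0481872558594), (108.29537200927734, 101.83303833007812), 2.6335341930389404) top h 0.02281563040666632
organiser 8.047554179566564
driver 43.44657407407407
```

View pics/fin.png

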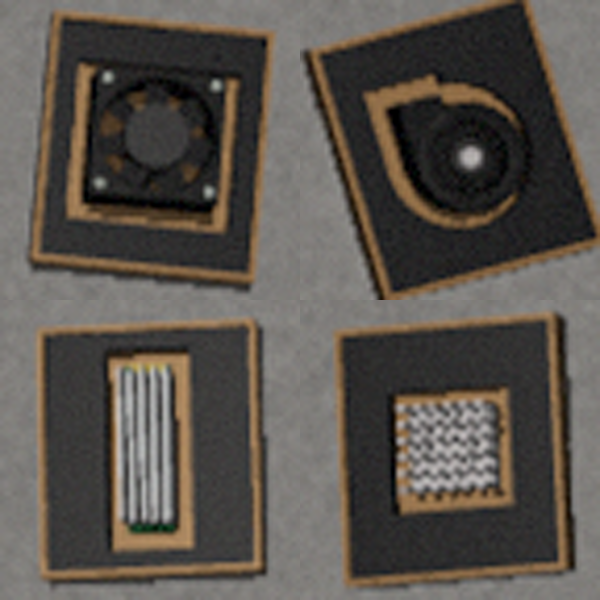

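View pics/w12.png

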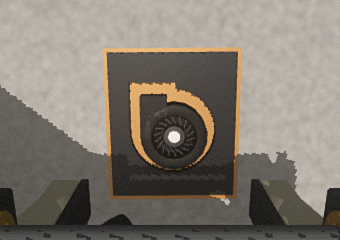

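```bash
python3 -m inch '[{"x":0,"y":-1,"z":0,"yaw":0},{"x":0,"y":-1,"z":0,"yaw":0},{"x":0,"y":-1,"z":0,"yaw":0},{"x":0.3,"y":-1,"z":0,"yaw":0},{"x":0.3,"y":-1,"z":0,"yaw":0}]'
python3 -m inch '[{"x":0.3,"y":-1,"z":0,"yaw":0},{"x":0.3,"y":-1,"z":0,"yaw":0},{"x":0,"y":0,"z":0,"yaw":0},{"x":0,"y":0,"z":0,"yaw":0}]'
python3 - <<'E'
from h import *
for n,rg in(("top",{"organiser":np.s_[45:140,265:350],"driver":np.s_[305:395,455:535],"bench":np.s_[20:60,380:450]}),("side",{"organiser":np.s_[170:226,378:452],"driver":np.s_[402:452,200:330],"bench":np.s_[300:350,420:500]})):
    p,d=r.capture(n);p=p[:,:,::-1];q=cv2.imread(f"pics/{n}0.png")
    for k,s in rg.items():
        a=p[s].astype(np.float32).mean(2);b=q[s].astype(np.float32).mean(2)
        print(n,k,np.abs(a-b).mean().round(1),"shift px",np.round(cv2.phaseCorrelate(b.copy(),a.copy()),2))
s=r.get_state();print(s["tcp_pos"],np.abs(s["qd"]).max(),s["contact_force"])
E
```

```text
time_s: 31.7
tcp_pos: [0.3066, -0.1092, 0.2252]
eef_rot: [179.1, -5.2, 12.8]
contact_force: [0.3, 1.0, -0.4]
gripper_width: 0.0789
time_s: 32.03
tcp_pos: [0.3128, -0.0509, 0.2274]
eef_rot: [179.1, -5.3, 13.2]
contact_force: [0.4, -0.8, 0.3]
gripper_width: 0.0791Traceback (most recent call last):
  File "<stdin>", line 6, in <module>
    return _wrapfunc(a, 'round', decimals=decimals, out=out)
    return _wrapit(obj, method, *args, **kwds)
    conv = _array_converter(obj)
ValueError: setting an array element with a sequence. The requested array has an inhomogeneous shape after 1 dimensions. The detected shape was (2,) + inhomogeneous part.
```

Run:
```python
from h import *
for n,rg in(("top",{"organiser":np.s_[45:140,265:350],"driver":np.s_[305:395,455:535],"bench":np.s_[20:60,380:450]}),("side",{"organiser":np.s_[170:226,378:452],"driver":np.s_[402:452,200:330],"bench":np.s_[300:350,420:500]})):
    p,d=r.capture(n);p=p[:,:,::-1];q=cv2.imread(f"pics/{n}0.png")
    for k,s in rg.items():
        a=p[s].astype(np.float32).mean(2);b=q[s].astype(np.float32).mean(2)
        print(n,k,np.abs(a-b).mean().round(1),"shift px",cv2.phaseCorrelate(b.copy(),a.copy()))
s=r.get_state();print(s["tcp_pos"],np.abs(s["qd"]).max(),s["contact_force"])
```

```text
top organiser 6.4 shift px ((-0.039546699754602344, 0.03812357375760911), 0.9718222847691289)
top driver 6.2 shift px ((-0.028548614034235698, -0.03314735789446388), 1.015656927956475)
top bench 6.2 shift px ((0.0873674059953089, 0.123430893617261), 1.0340597770280309)
side organiser 11.0 shift px ((0.5280075855842696, -0.028695341974575683), 0.9758681152131823)
side driver 10.0 shift px ((0.502653878454268, -0.0356654562849279), 1.081096802464238)
side bench 15.3 shift px ((0.00040972291765939417, 0.05982740089989491), 0.6601119394302368)
[ 0.31236769 -0.05260771  0.22711112] 1.335467443359635 [-0.09185682  0.11709125 -0.30079167]
```

Neither bystander has moved, and the arm is clear and nearly at rest. Handing in.

```bash
python3 -c "
from h import *
for i in range(4): r.capture('wrist')
print(np.abs(r.get_state()['qd']).max()); print(r.close_job())"
```

```text
0.33019300388970385
the job is handed in; nothing more can be done
None
```

All four parts are bedded in their own cut-outs: heatsink, drive, case fan and blower, in that order. Each was lowered until the wrist felt the floor (about 12 to 19 N), then released. The job was handed in at about 32 s of the 106 s allowed.

**Pictures:** The last wrist and top views show every part flat, square and inside its foam outline, with the blower's outlet in the square-cornered arm. The fan sits a few millimetres off centre.

**Heights:** The tops of the fan, blower and drive rose 4.5 to 5.1 mm from where they lay on the bench, which fits the 5 mm floor. The heatsink read only about 3.6 mm because its fins make the depth noisy. Its contact height with the floor and its picture fit a flat bedding.

**Bystanders:** The organiser and screwdriver moved less than 0.1 px between the top views. The side view gave about 0.5 px for both, roughly half a millimetre.

**Checks that failed or disagreed:**
- The final top-view rectangle fit of the parts was unusable because the mask also took in foam and carton, so the in-plane placing rests on the pictures.
- The first screwdriver comparison was spoiled by the arm standing over it, and I repeated it with the arm clear.
- The tool's pitch drifted to about 5° by the end, but the parts stayed level.

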